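Load the filter barrel and wind it into the dark chamber

ROBOT

A 7-joint arm with a two-finger parallel gripper is mounted at the origin on a cart in front of the work surface, level with it; the furniture and walls round the work are solid. World frame = base frame: x ahead of the robot, y to its left, z up, the work surface at z = 0. Lengths are in m, angles in rad, forces in N, time in s.
With the tool pointing down it reaches from about 0.4 to 0.9 m from the base axis. Payload 5.5 kg.
Tool frame: the origin (TCP) lies midway between the tips of the shut fingers; the grasp point (between the pads) lies 19 mm behind it (manip.grip_depth is the distance from the TCP to the grasp point, in m); z points along the fingers, y is the line along which they close (so a half turn about z gives the same grasp; the last joint's range is limited). The gripper opens to 92 mm and grips with 3 to 60 N. Pads are 19 mm wide; open, the fingers measure 130 mm over their backs; the gripper's body (75 mm by 190 mm) begins 47 mm behind the grasp point.
Start: joints at [-0.914, 0.501, -0.427, 1.55, 0.221, 1.138, -0.21], TCP at [0.249, 0.6, 0.227] pointing down, gripper open.
Joint ranges: [-2.88, 2.88], [-0.31, 2.03], [-1.54, 1.56], [0.2, 2.42], [-1.41, 4.55], [0.19, 2.02], [-2.57, 2.57]. Speed limits (rad/s): [2.57, 2.57, 3.14, 3.14, 3.14, 3.14, 3.14].

INTERFACE

Orientations are given as a unit quaternion [x, y, z, w].
In Python, from bench import manip, effector, viewer gives the robot as it stands. Calls block until the motion is done:
- manip.move_pose(position, orientation): joint-space move of the TCP to a pose.
- manip.servo_line(position, ori=None, vel=0.15): straight line of the TCP; ori=None keeps the orientation; vel is the mean speed in m/s.
- manip.movej(angles): joint-space move.
- effector.open_jaws() and effector.close(f_grip=None): open the fingers fully, or close them until they stop; f_grip is the grip in N (None keeps the last).
- manip.sleep(seconds).
- manip.solve_ik(position, orientation): joint angles nearest the present ones, or None.
- viewer.get_image(name): name is "scene" or "side" or "wrist"; returns the picture (420x560x3 uint8, red, green, blue); there is no depth.
- viewer.get_calibration(name): a dict with "vfov" (degrees; the focal length in pixels is half the picture's height over the tangent of half this angle, whatever the lens; pixels are square), "cx", "cy" (the principal point, pixels), "eye" and "attitude" of the camera in the world. Camera axes: x right, y down, z forward; pixel columns grow to the right and rows downward; lengths in m; the calibration is good to about 2 mm. A picture is of the moment at which its call begins: read the wrist's pose just before it. get_calibration takes no time and is no camera call; for the wrist camera it gives the pose at the moment of the call.
A pose or a line that the arm cannot do raises manip.PlanningError and nothing moves.
- manip.hand_in(): hands the job in; it is judged then, once.
Readings, each from a call of its own:
- manip.current_clock(): time.
- manip.current_q(): joint angles.
- manip.current_joint_velocities(): joint speeds.
- manip.current_tau(): joint torques, N m.
- manip.current_tool_pos(): TCP position.
- manip.current_tcp_rot(): TCP orientation.
- manip.current_force(): force on the tool from outside, world axes, zero at the start.
- manip.current_wrist_torque(): the same for the moment, N m.
- manip.current_finger_gap(): finger opening in m.
- manip.current_gripper_force(): force on a finger pad.
Only numpy, scipy, OpenCV 4.12 (cv2) and the standard library are available. Lean on these libraries where they do the work, as an engineer would, in place of code of your own. Each camera call takes 0.05 s, during which the arm holds its last target. There are 200 camera calls.

TASK

Load the filter tester: drop the lens, dome up, then the spacer, then every colour filter that is laid out (in any order) flat into the barrel, and screw the retaining ring in clockwise until it clamps the stack tight. Then fit the loose crank on the square shaft end, wind the carriage counter-clockwise all the way into the dark chamber, take the crank off again and lay it flat on the bench with its handle up. Leave the timer, the crucible and the petri dish where they are.

Things in the scene. Friction and masses are not known exactly. Their poses are not given: they have to be found in the camera images.
- lens_mid (a point): lens in a black cell with a thin brass band, 60 mm in diameter, 14 mm high; its point is the centre, half-way up; z is its axis, up as it lies at the start (dome up)
- spacer_mid (a point): plain aluminium spacer ring, 60 mm outside, 52 mm inside, 14 mm high; its point is the centre, half-way up; z is its axis
- filter_red_mid (a point): colour filter of red glass in a black cell, 60 mm in diameter, 10 mm high; its point is the centre, half-way up; z is its axis. Only one or two of the three filters are there
- filter_green_mid (a point): colour filter of green glass in a black cell, 60 mm in diameter, 10 mm high; its point is the centre, half-way up; z is its axis. Only one or two of the three filters are there
- filter_blue_mid (a point): colour filter of blue glass in a black cell, 60 mm in diameter, 10 mm high; its point is the centre, half-way up; z is its axis. Only one or two of the three filters are there
- ring_grip (a point): retaining ring, aluminium, on the bench left of the mat, 45 mm high: body 62 mm in diameter and 27 mm high with three lugs at its foot; above it a knurled flange 66 mm in diameter and 18 mm high, to be gripped from outside. This point lies on the axis half-way up the flange, 36 mm above the underside; x points at one lug, z up; red marks on the top stand over the lugs
- ring: the ring itself: origin at the centre of its underside, axes as ring_grip. The lugs stand 120 degrees apart, reach 74 mm across, are 4 mm thick and lie 1 to 5 mm above the underside
- barrel_mouth (a point): centre of the rim of the black barrel on the carriage: outside 90 mm, clear bore 65 mm. x points along the carriage's travel into the chamber, z up. Its right-hand three-start thread (lead 30 mm, 4.8 mm per rad) takes the ring down when it is turned clockwise from above. The threads start at the rim at 0, 120 and 240 degrees from x (white marks) and fall away clockwise
- barrel_seat (a point): centre of the seat for the lens, 60 mm below the rim; axes as barrel_mouth. The thread's steel ridges are 4 mm thick, 10 mm apart and end 22 mm below the rim. Set in at any angle, the ring rests with its lugs on the ridges, 0 to 10 mm below the rim, and needs 1 to 5 rad; once it touches the stack it needs about 0.4 rad more to be tight
- shaft_end (a point): top of the vertical drive shaft on the blue gear tower (42 x 38 mm): a 14 mm square, 20 mm long, its upper 4 mm tapered, standing on a flat steel collar; x and y are normal to its flats. One turn counter-clockwise from above moves the carriage 47.7 mm into the chamber; the whole way is 3 turns; it takes about 3 N at the crank handle
- carriage (a joint): travel of the carriage, m: 0 in the loading position, 0.143 at its stop inside the blue chamber; it stays where it is left
- crank_hub (a point): crank: hub 34 x 34 mm and 34 mm high with a 16 mm square socket, 22 mm deep, in its underside; a flat arm 18 mm wide and 10 mm high runs along its x axis to a black handle, 60 mm from the hub's axis, that spins freely. This point lies on the hub's axis 20 mm above the underside; z is up, away from the socket
- crank: the crank itself (about 0.2 kg): origin at the centre of the socket's mouth in its flat underside, axes as crank_hub
- handle_mid (a point): middle of the crank's handle, an upright cylinder 20 mm in diameter, from 12 to 62 mm above the crank's underside; it turns about its own axis
- mat: dark grey mat, 164 x 292 mm, 3 mm thick, on the bench (top z = 0); lens, spacer and filters start on it; origin under its centre, y along its long side. A block heater (90 to 137 mm high) stands behind it: its front lies along the mat's y some 110 mm from the mat's centre in +x, its left end some 45 mm to the left (+y) of it. Keep the gripper's body clear of it and of the tower
- timer: white lab timer, 58 x 66 x 18 mm, to be left alone; origin at the centre of its underside
- petri: petri dish, 61 mm in diameter, 14 mm high, to be left alone; origin at the centre of its underside
- crucible: white lidded crucible beside the timer, 43 mm in diameter, 46 mm high, to be left alone; origin at the centre of its underside
- tester: the filter tester, fixed: white base with guide rods, aluminium carriage with the barrel, blue dark chamber (144 mm high, open to the barrel) and blue gear tower (158 mm); origin under the base, x along the carriage's travel; the barrel's axis lies 55 mm from it in -x in the loading position

How it is judged:
On the way, in this order (a step that is already met when the one before it is completed fails the run):
1. the lens lies flat on the seat at the bottom of the barrel (horizontal distance between lens_mid and barrel_seat below 0.005 m and z of lens_mid in the frame of barrel_seat between 0.004 and 0.01 m and angle between lens_mid's own z axis and vertical below 0.1 rad), for 0.2 s.
2. the spacer lies flat on the lens (all of step 1 and horizontal distance between spacer_mid and barrel_seat below 0.005 m and z of spacer_mid in the frame of barrel_seat between 0.018 and 0.025 m and angle between spacer_mid's own z axis and vertical below 0.1 rad), for 0.2 s.
3. every colour filter present lies flat above the spacer (all of step 2 and horizontal distance between each of filter_red_mid, filter_green_mid, filter_blue_mid and barrel_seat below 0.005 m and z of filter_red_mid in the frame of barrel_seat between 0.03 and 0.047 m and angle between each of filter_red_mid, filter_green_mid, filter_blue_mid's own z axis and vertical below 0.1 rad and z of filter_green_mid in the frame of barrel_seat between 0.03 and 0.047 m and z of filter_blue_mid in the frame of barrel_seat between 0.03 and 0.047 m), for 0.2 s.
4. the retaining ring is screwed down tight onto the topmost filter (horizontal distance between each of filter_red_mid, filter_green_mid, filter_blue_mid, ring and barrel_seat below 0.005 m and z of filter_red_mid in the frame of barrel_seat between 0.03 and 0.047 m and angle between each of filter_red_mid, filter_green_mid, filter_blue_mid's own z axis and vertical below 0.1 rad and z of filter_green_mid in the frame of barrel_seat between 0.03 and 0.047 m and z of filter_blue_mid in the frame of barrel_seat between 0.03 and 0.047 m and angle between ring's own z axis and vertical below 0.06 rad and (z of ring in the frame of filter_red_mid between 0.003 and 0.006 m or z of ring in the frame of filter_green_mid between 0.003 and 0.006 m or z of ring in the frame of filter_blue_mid between 0.003 and 0.006 m) and contact force between ring and tester above 6 N), for 0.3 s.
5. the crank sits fully on the square shaft end (horizontal distance between crank and shaft_end below 0.004 m and z of crank in the frame of shaft_end below -0.015 m and angle between crank's own z axis and vertical below 0.1 rad), for 0.2 s.
6. the crank, on the shaft, has wound the carriage home (all of step 5 and value of joint carriage above 0.138 m), for 0.2 s.
At the end, for the whole second after the job is handed in: Lens, spacer and all filters lie flat in the barrel in that order (within 5 mm, 0.1 rad), the ring bears on the topmost filter (gap under 1 mm) and is tight in its thread (over 6 N), the carriage is at least 138 mm in, the crank lies flat and still on bench or mat, handle up (all of step 2 and all of step 4 and value of joint carriage above 0.138 m and height (world z) of crank below 0.01 m and angle between crank's own z axis and vertical below 0.1 rad and linear speed of crank below 0.02 m/s); the robot touches nothing.
It fails at once if the timer is knocked out of its place (more than 30 mm) (distance of timer from where it was at the start of the episode above 0.03 m).
It fails at once if the crucible is knocked out of its place (more than 30 mm) (distance of crucible from where it was at the start of the episode above 0.03 m).
It fails at once if the petri is knocked out of its place (more than 30 mm) (distance of petri from where it was at the start of the episode above 0.03 m).
Of filter_red, filter_green, filter_blue only 1 to 2 are there at a start; the rules pass over those that are not, and their reading is None.
At some moment in a run one of lens, spacer, filter_red, filter_green, filter_blue, crank may be knocked a few centimetres aside while the robot is not near it.
It also fails if it takes over 210 s, if anything falls off the work surface, if the arm or the gripper's body presses on something with over 40 N, if the wrist force passes 120 N, or if a joint passes its speed limit or range.

## Working session

There is one attempt and no reset: what is moved stays moved. The work goes in short steps, each a Python script; the robot and the scene stay as the last script left them, time stands still between calls to the robot, and variables do not carry over. Pictures are saved under pics/ and viewed, at most 14 in all, crops included, and the job is handed in when it is done.

```bash
ls; mkdir -p pics; python3 - <<'E'
from bench import manip, effector, viewer
import cv2
for n in ("scene","side","wrist"):
    c=viewer.get_calibration(n); print(n,c)
    im=viewer.get_image(n); cv2.imwrite(f"pics/{n}0.png",im[:,:,::-1])
print(manip.current_tool_pos(),manip.current_tcp_rot(),manip.current_clock(),manip.grip_depth)
E
```

```text
pics
scene {'vfov': 42.225232996068925, 'cx': 276.0973377098635, 'cy': 212.80791725177997, 'eye': array([-0.46079442,  0.87263479,  1.19317475]), 'attitude': array([-0.4037031 ,  0.8199313 , -0.36764626,  0.17196713])}
side {'vfov': 46.280858169493364, 'cx': 277.22123851782993, 'cy': 219.11586693060391, 'eye': array([-0.13405711, -0.84967438,  1.07000847]), 'attitude': array([ 0.87136684, -0.23531357,  0.11821365, -0.41397208])}
wrist {'vfov': 59.481749675973624, 'cx': 281.5452308373897, 'cy': 212.6412168604706, 'eye': array([0.18067167, 0.62869829, 0.38363651]), 'attitude': array([0.82359632, 0.54948677, 0.07758542, 0.11719169])}
[0.24925212 0.59974736 0.22592976] [ 1.95617046e-01  9.80680086e-01 -7.17616068e-04 -1.59573529e-04] 0.15 0.0188
```

View pics/scene0.png

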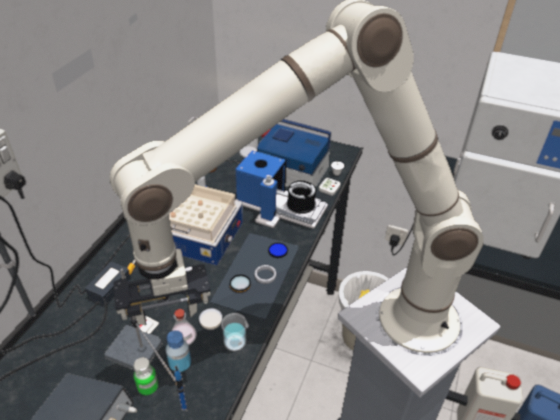

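View pics/side0.png

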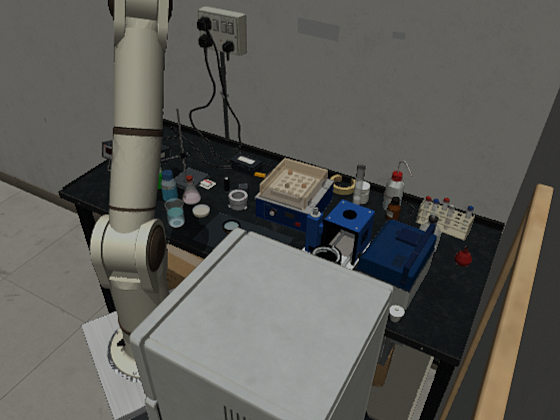

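The scene view shows blue filter (278,250), spacer (265,273), lens (240,283) on the mat and the barrel at (302,193). The side view shows the ring at about (238,199). I can't see the crank yet.

View pics/wrist0.png

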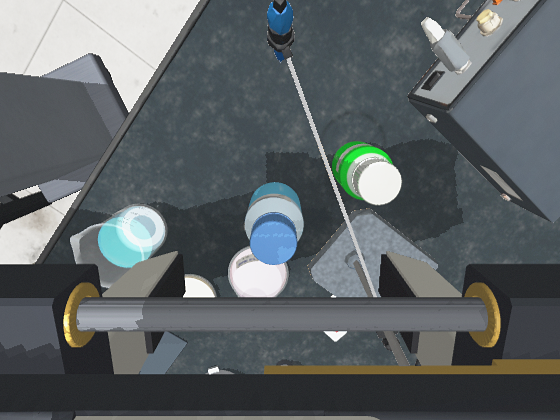

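```bash
cat > h.py <<'E'
import numpy as np, cv2
from scipy.spatial.transform import Rotation as R
from bench import manip, effector, viewer
GD=manip.grip_depth
def ray(c,u,v):
    f=210/np.tan(np.radians(c["vfov"]/2))
    d=R.from_quat(c["attitude"]).apply([(u-c["cx"])/f,(v-c["cy"])/f,1.0])
    return np.array(c["eye"]),d
def pt(c,u,v,z):
    e,d=ray(c,u,v); return e+d*(z-e[2])/d[2]
def proj(c,p):
    f=210/np.tan(np.radians(c["vfov"]/2))
    q=R.from_quat(c["attitude"]).inv().apply(np.array(p)-c["eye"])
    return np.array([c["cx"]+f*q[0]/q[2],c["cy"]+f*q[1]/q[2]])
def down(yaw):
    # tool z down; tool y (closing line) at world angle yaw
    y=np.array([np.cos(yaw),np.sin(yaw),0]); z=np.array([0,0,-1.]); x=np.cross(y,z)
    return R.from_matrix(np.stack([x,y,z],1)).as_quat()
def snap(n,name=None):
    c=viewer.get_calibration(n); im=viewer.get_image(n)
    if name: cv2.imwrite(f"pics/{name}.png",im[:,:,::-1])
    return c,im
E
python3 - <<'E'
from h import *
c=viewer.get_calibration("scene")
for n,u,v,z in [("blue",278,250,.01),("spacer",265,273,.014),("lens",240,283,.014),("barrel",302,190,.1),("timer",330,185,.018),("cruc",338,167,.046),("petri?",210,318,.014),("shaft?",269,180,.158)]:
    print(n,pt(c,u,v,z).round(3))
c=viewer.get_calibration("side")
for n,u,v,z in [("ring",238,194,.045),("petri?",201,211,.014),("shaft",316,210,.178),("barrel",327,257,.1),("lens",232,225,.014)]:
    print(n,pt(c,u,v,z).round(3))
t=R.from_quat(manip.current_tcp_rot()); w=viewer.get_calibration("wrist")
print("cam in tool",t.inv().apply(w["eye"]-manip.current_tool_pos()), (t.inv()*R.from_quat(w["attitude"])).as_matrix().round(3))
E
```

```text
blue [0.425 0.152 0.01 ]
spacer [0.373 0.241 0.014]
lens [0.385 0.32  0.014]
barrel [ 0.518 -0.015  0.1  ]
timer [ 0.555 -0.175  0.018]
cruc [ 0.587 -0.239  0.046]
petri? [0.334 0.453 0.014]
shaft? [0.563 0.082 0.158]
ring [0.47  0.425 0.045]
petri? [0.331 0.438 0.014]
shaft [0.555 0.074 0.178]
barrel [ 0.52  -0.043  0.1  ]
lens [0.391 0.316 0.014]
cam in tool [ 0.07445687  0.00024626 -0.15783776] [[-0.    -0.96  -0.278]
 [ 1.    -0.001  0.001]
 [-0.001 -0.278  0.96 ]]
```

Wrist view: only bench clutter near the start pose. The petri dish is partly visible and there is no crank. I'll move over the mat to look straight down.

```bash
python3 - <<'E'
from h import *
for y in (np.pi/2,-np.pi/2,0,np.pi):
  for p in ([.45,.27,.32],[.5,0,.32],[.45,.45,.32]):
    q=manip.solve_ik(p,down(y)); print(y,p,None if q is None else np.round(q,2))
print(manip.current_force())
manip.move_pose([.47,.27,.32],down(np.pi/2))
snap("wrist","w1"); snap("scene","s1"); snap("side","d1")
a=cv2.imread("pics/s1.png");b=cv2.imread("pics/d1.png")
cv2.imwrite("pics/m1.png",np.hstack([a[120:400,20:380],b[130:410,120:500]]))
print(manip.current_clock())
E
```

```text
1.5707963267948966 [0.45, 0.27, 0.32] [-0.23  0.18 -0.42  1.75  0.08  1.23  0.91]
1.5707963267948966 [0.5, 0, 0.32] [ 0.01  0.12 -0.07  1.81  0.01  1.21  1.51]
1.5707963267948966 [0.45, 0.45, 0.32] [-0.48  0.41 -0.48  1.47  0.19  1.3   0.59]
-1.5707963267948966 [0.45, 0.27, 0.32] [-0.71  0.16  0.13  1.76 -0.02  1.22 -2.14]
-1.5707963267948966 [0.5, 0, 0.32] [-0.26  0.11  0.23  1.82 -0.03  1.21 -1.6 ]
-1.5707963267948966 [0.45, 0.45, 0.32] [-0.94  0.37  0.16  1.49 -0.06  1.28 -2.35]
0 [0.45, 0.27, 0.32] [-0.46  0.17 -0.15  1.75  0.03  1.22 -0.62]
0 [0.5, 0, 0.32] [-0.14  0.11  0.09  1.82 -0.01  1.21 -0.04]
0 [0.45, 0.45, 0.32] [-0.72  0.38 -0.15  1.48  0.06  1.29 -0.87]
3.141592653589793 [0.45, 0.27, 0.32] [ 0.    0.22 -0.69  1.74  0.15  1.24  2.42]
3.141592653589793 [0.5, 0, 0.32] None
3.141592653589793 [0.45, 0.45, 0.32] [-0.28  0.48 -0.79  1.46  0.34  1.34  2.05]
[ 0.0018867  -1.43416666 -0.11432041]
1.8083
```

View pics/w1.png

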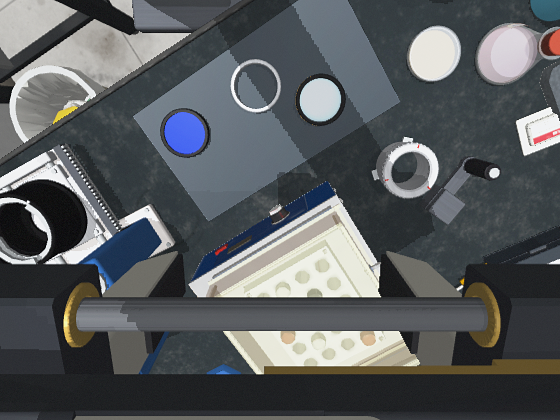

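View pics/m1.png

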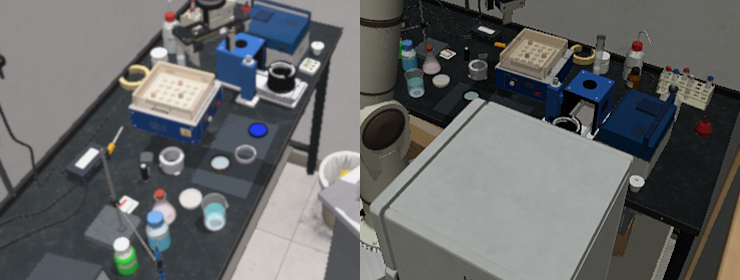

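Wrist w1: blue filter (185,132), spacer (255,86), lens (320,99), ring (407,168) with its lugs and red marks, crank hub (447,207) with handle (483,172), petri (434,54), barrel at left (40,220). Only the blue filter is laid out. Next I'll look over the tester and measure w1.

```bash
python3 - <<'E'
from h import *
c=viewer.get_calibration("wrist"); import pickle
pickle.dump(c,open("c1.pkl","wb"))
for n,u,v,z in [("blue",185,132,.013),("spacer",255,86,.017),("lens",320,99,.017),("ring",407,168,.045),("hub",447,207,.034),("handle",483,172,.062),("petri",434,54,.01),
 ("matA",133,118,.003),("matB",208,221,.003),("matC",400,103,.003),("matD",345,-5,.003),("heatL",190,287,.09),("heatR",333,183,.09)]:
    print(n,pt(c,u,v,z).round(4))
manip.move_pose([.58,.03,.36],down(np.pi/2)); 
c,im=snap("wrist","w2"); pickle.dump(c,open("c2.pkl","wb"))
a=cv2.imread("pics/w1.png")[140:240,370:520]
cv2.imwrite("pics/m2.png",np.hstack([cv2.resize(im[:300,60:500,::-1],None,fx=1.0,fy=1.0),cv2.resize(a,(300,200),interpolation=cv2.INTER_CUBIC)[:300].copy() if 0 else np.vstack([cv2.resize(a,(360,240),interpolation=cv2.INTER_CUBIC),np.zeros((60,360,3),np.uint8)])]))
E
```

```text
blue [0.4258 0.152  0.013 ]
spacer [0.372  0.2399 0.017 ]
lens [0.3866 0.3175 0.017 ]
ring [0.4651 0.4201 0.045 ]
hub [0.5158 0.4787 0.034 ]
handle [0.4668 0.5014 0.062 ]
petri [0.3357 0.4509 0.01  ]
matA [0.4095 0.0857 0.003 ]
matB [0.5443 0.1722 0.003 ]
matC [0.391  0.4181 0.003 ]
matD [0.2723 0.3441 0.003 ]
heatL [0.5976 0.1649 0.09  ]
heatR [0.4741 0.3267 0.09  ]
```

View pics/m2.png

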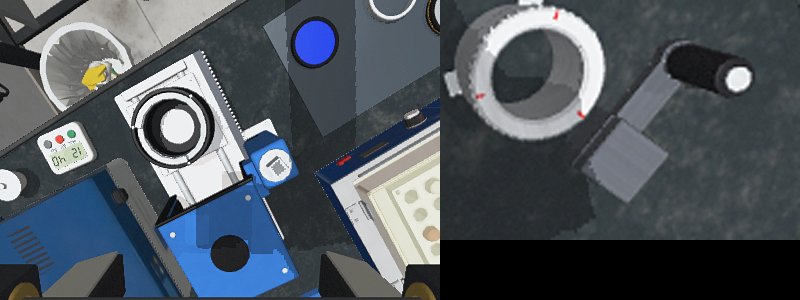

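w2: barrel rim at about (233,127) with white marks, tower shaft top at about (336,165), timer (125,148), crucible (65,185). The right crop shows hub centre (445,207) and handle top (494,172) in w1. Now the fits.

```bash
python3 - <<'E'
from h import *
import pickle
c1=pickle.load(open("c1.pkl","rb"));c2=pickle.load(open("c2.pkl","rb"))
w1=cv2.imread("pics/w1.png");w2=cv2.imread("pics/w2.png")
def fit(im,box,mask,z,c,n):
    u0,v0,u1,v1=box; m=mask[v0:v1,u0:u1].astype(np.uint8)*255
    m=cv2.morphologyEx(m,cv2.MORPH_OPEN,np.ones((3,3)))
    k=max(cv2.findContours(m,cv2.RETR_EXTERNAL,cv2.CHAIN_APPROX_NONE)[0],key=cv2.contourArea)
    k=cv2.convexHull(k).reshape(-1,2)+[u0,v0]
    P=np.array([pt(c,u+0.0,v+0.0,z)[:2] for u,v in k])
    (x,y),r=cv2.minEnclosingCircle(P.astype(np.float32)); A=np.c_[2*P,np.ones(len(P))]
    s=np.linalg.lstsq(A,(P**2).sum(1),rcond=None)[0]
    rr=np.sqrt(s[2]+s[0]**2+s[1]**2); res=np.hypot(*(P-s[:2]).T)-rr
    print(n,s[:2].round(4),"R",rr.round(4),"maxres",abs(res).max().round(4))
g1=w1.max(2);g2=w2.max(2); h1=cv2.cvtColor(w1,cv2.COLOR_BGR2HSV)
fit(w1,(155,100,215,165),(g1<45)|((h1[...,1]>150)&(g1>150)),.013,c1,"blue")
fit(w1,(225,50,285,120),g1>190,.017,c1,"spacer")
fit(w1,(290,65,350,130),(g1<45)|(g1>170),.017,c1,"lens")
fit(w1,(375,130,442,205),g1>170,.045,c1,"ring")
fit(w2,(185,80,280,175),g2<60,.1,c2,"barrel@.1")
for n,u,v,z in [("hub",445,207,.034),("handle",494,172,.062)]: print(n,pt(c1,u,v,z).round(4))
print("shaft",pt(c2,336,165,.178).round(4))
a=w2[80:175,188:283];b=w2[125:205,300:380];d=w1[140:235,380:505]
cv2.imwrite("pics/m3.png",np.hstack([cv2.resize(a,(380,380),interpolation=cv2.INTER_CUBIC),cv2.resize(b,(380,380),interpolation=cv2.INTER_CUBIC)]))
E
```

```text
blue [0.4271 0.1509] R 0.025 maxres 0.0008
spacer [0.3711 0.2333] R 0.0234 maxres 0.0019
lens [0.3876 0.3178] R 0.0295 maxres 0.0004
ring [0.4678 0.4248] R 0.0322 maxres 0.0011
barrel@.1 [ 0.5284 -0.0232] R 0.0306 maxres 0.0017
hub [0.5158 0.4762 0.034 ]
handle [0.4668 0.514  0.062 ]
shaft [0.5574 0.0832 0.178 ]
```

View pics/m3.png

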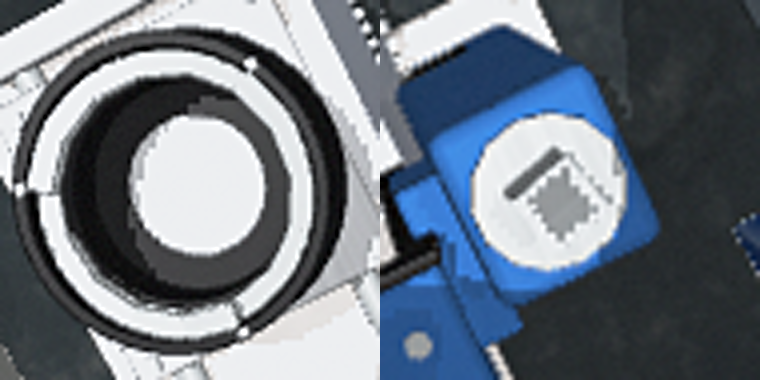

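Rim marks in w2 at (250.5,96), (193,127), (249,163) put the tester's x axis at about 28°, which matches the mat. I need the rim height, so I'll take one more view for triangulation.

```bash
python3 - <<'E'
from h import *
import pickle
c1=pickle.load(open("c1.pkl","rb"))
print("ring",pt(c1,411.2,171.2,.045).round(4))
manip.move_pose([.64,-.08,.36],down(np.pi/2))
c,im=snap("wrist","w3"); pickle.dump(c,open("c3.pkl","wb"))
b=proj(c,[.528,-.023,.09]);s=proj(c,[.5574,.0832,.178]); print(b,s)
def crop(p,r,im):
    u,v=int(p[0]),int(p[1]); v=max(v,r);u=max(u,r); print(u-r,v-r,380/(2*r)); return cv2.resize(im[v-r:v+r,u-r:u+r,::-1],(380,380),interpolation=cv2.INTER_CUBIC)
cv2.imwrite("pics/m4.png",np.hstack([crop(b,55,im),crop(s,40,im)]))
w1=cv2.imread("pics/w1.png");g=w1.max(2)
for th in (120,150,170):
    m=(g[50:120,222:288]>th).astype(np.uint8);n,l,st,ce=cv2.connectedComponentsWithStats(m); i=1+st[1:,4].argmax(); print(th,st[i],st[i][:2]+st[i][2:4]/2-.5+[222,50])
E
```

```text
ring [0.4689 0.4254 0.045 ]
[332.79002106  70.15563703] [465.56555429  96.37668122]
277 15 3.4545454545454546
425 56 4.75
120 [   0    0   59   70 2307] [251.   84.5]
150 [  8   9  51  54 502] [255.   85.5]
170 [  8   9  51  53 457] [255.  85.]
```

View pics/m4.png

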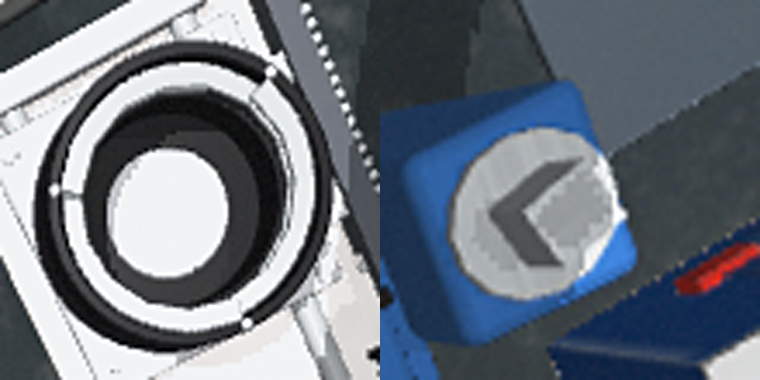

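```bash
python3 - <<'E'
from h import *
import pickle
c2=pickle.load(open("c2.pkl","rb"));c3=pickle.load(open("c3.pkl","rb"))
def tri(a,b):
    (e1,d1),(e2,d2)=ray(c2,*a),ray(c3,*b); d1/=np.linalg.norm(d1);d2/=np.linalg.norm(d2)
    s=np.linalg.lstsq(np.stack([d1,-d2],1),e2-e1,rcond=None)[0]
    p,q=e1+s[0]*d1,e2+s[1]*d2; print(((p+q)/2).round(4),"gap",np.linalg.norm(p-q).round(4)); return (p+q)/2
M=[tri((250.5,96.25),(355.4,35.55)),tri((193,127),(292.9,70)),tri((248.75,163.25),(348.2,108.2))]
m=np.mean(M,0); print("barrel",m.round(4),[(np.hypot(*(x-m)[:2]).round(4),np.degrees(np.arctan2(*(x-m)[1::-1])).round(1)) for x in M])
for d in (0,): tri((338.5,167.7),(465,100.6))
E
```

```text
[ 0.4947 -0.0013  0.0956] gap 0.0003
[ 0.528  -0.0666  0.0937] gap 0.0004
[ 0.5681 -0.005   0.0952] gap 0.0006
barrel [ 0.5302 -0.0243  0.0948] [(np.float64(0.0424), np.float64(147.1)), (np.float64(0.0424), np.float64(-93.0)), (np.float64(0.0425), np.float64(27.1))]
[0.561  0.0867 0.1708] gap 0.0003
```

```bash
cat >> h.py <<'E'
BAR=np.array([.5302,-.0243,.0948]); BYAW=np.radians(27.1)
LOOK=[.47,.27,.32]
def fitcirc(c,k,z):
    P=np.array([pt(c,u,v,z)[:2] for u,v in k])
    s=np.linalg.lstsq(np.c_[2*P,np.ones(len(P))],(P**2).sum(1),rcond=None)[0]
    return s[:2],np.sqrt(s[2]+s[0]**2+s[1]**2)
def look(names,name=None):
    manip.move_pose(LOOK,down(np.pi/2)); manip.sleep(.2)
    c,im=snap("wrist",name); g=im.max(2); sat=np.ptp(im.astype(int),axis=2)
    M={"blue":((sat>100)&(im[...,2]>180),.0125,.025),"spacer":((g>165)&(sat<40),.017,.030),"lens":((g>170),.017,.026)}
    out={}
    yy,xx=np.mgrid[:420,:560]
    A=np.float32([pt(c,u,v,.003)[:2] for u,v in [(0,0),(559,0),(559,419),(0,419)]])
    # mat region polygon
    mat=cv2.fillConvexPoly(np.zeros((420,560),np.uint8),np.int32([proj(c,[x,y,.003]) for x,y in [(.4095,.0857),(.5443,.1722),(.391,.4181),(.262,.340)]]),1)
    for n in names:
        m,z,r=M[n]; m=(m&(mat>0)).astype(np.uint8)
        best=None
        for k in cv2.findContours(m,cv2.RETR_EXTERNAL,cv2.CHAIN_APPROX_NONE)[0]:
            if len(k)<40: continue
            h=cv2.convexHull(k).reshape(-1,2); s,R_=fitcirc(c,h,z)
            if best is None or abs(R_-r)<abs(best[1]-r): best=(s,R_)
        out[n]=best; print(n,None if best is None else (best[0].round(4),round(best[1],4)))
    return out
def pick(xy,yaw,ztip,f=15):
    o=down(yaw); effector.open_jaws()
    manip.move_pose([*xy,ztip+.10],o); manip.servo_line([*xy,ztip],vel=.12)
    effector.close(f); print("gap",manip.current_finger_gap(),"F",manip.current_gripper_force())
    manip.servo_line([*xy,ztip+.15],vel=.2)
E
python3 - <<'E'
from h import *
look(["blue","spacer","lens"],"w4")
print(manip.current_clock())
for y in (118,128,-62,-52):
    print(y,[None if (q:=manip.solve_ik(p,down(np.radians(y)))) is None else q[6].round(2) for p in ([.387,.318,.01],[.43,.15,.01],[.53,-.024,.1],[.53,-.024,.25])])
E
```

```text
blue (array([0.427 , 0.1511]), np.float64(0.0249))
spacer (array([0.372, 0.24 ]), np.float64(0.0295))
lens (array([0.4267, 0.1523]), np.float64(0.0248))
5.2167
118 [np.float64(0.98), np.float64(1.36), np.float64(1.91), np.float64(1.99)]
128 [np.float64(1.14), np.float64(1.52), np.float64(2.08), np.float64(2.16)]
-62 [np.float64(-1.84), np.float64(-1.47), np.float64(-1.04), np.float64(-1.07)]
-52 [np.float64(-1.69), np.float64(-1.32), np.float64(-0.88), np.float64(-0.9)]
```

```bash
sed -i 's/"lens":((g>170),/"lens":((g>170)\&(sat<60),/' h.py; cat >> h.py <<'E'
def drop(yaw,below,off=(0,0)):
    """lower held piece until the tips are 'below' mm rule above rim; report force"""
    o=down(yaw); x,y=BAR[:2]+off
    manip.move_pose([x,y,BAR[2]+.10],o); manip.sleep(.2); f0=manip.current_force()
    for z in (.03,.018,.012,.009,.006,.004,below):
        manip.servo_line([x,y,BAR[2]+z],vel=.08); f=manip.current_force()-f0
        print(z,f.round(1),end="; ")
        if f[2]>4: print("contact"); return False
    return True
E
python3 - <<'E'
from h import *
pick([.3873,.3177],np.radians(128),.008)
ok=drop(np.radians(128),.002); print(ok,manip.current_finger_gap(),manip.current_clock(),manip.current_tool_pos())
E
```

```text
gap 0.05927186712070013 F 15.0001859664917
0.03 [-0.8  0.5  1.4]; 0.018 [-1.7 -0.4  0.1]; 0.012 [-0.8 -0.1  0. ]; 0.009 [-1.6  0.   0.7]; 0.006 [-0.3 -0.   1.1]; 0.004 [-1.6 -1.1  0.4]; 0.002 [-1.1 -0.6 -0.1]; True 0.05931569109670939 13.025 [ 0.53010188 -0.02433221  0.09667498]
```

```bash
cat >> h.py <<'E'
def peek(name):
    manip.move_pose([.60,-.03,.30],down(np.pi/2)); manip.sleep(.2)
    c,im=snap("wrist"); u,v=proj(c,BAR).astype(int); r=55; v=max(v,r)
    cv2.imwrite(f"pics/{name}.png",cv2.resize(im[v-r:v+r,u-r:u+r,::-1],(380,380),interpolation=cv2.INTER_CUBIC))
E
python3 - <<'E'
from h import *
effector.open_jaws(); manip.sleep(.4)
manip.servo_line([*BAR[:2],.22],vel=.2); peek("p1")
print(manip.current_clock())
E
```

```text
15.8083
```

View pics/p1.png

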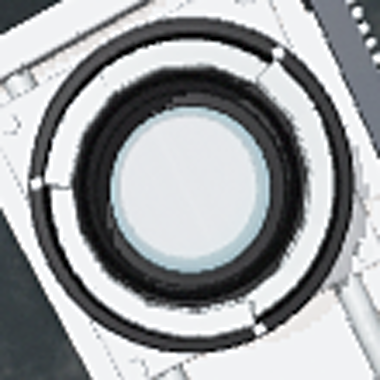

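The lens lies flat at the bottom, its glass centred at about (190,190) of the crop. Spacer and filter next.

```bash
python3 - <<'E'
from h import *
s=look(["spacer"])["spacer"]
assert abs(s[1]-.0295)<.0015
pick(s[0],np.radians(118),.008)
if drop(np.radians(118),.002):
    effector.open_jaws(); manip.sleep(.4); manip.servo_line([*BAR[:2],.22],vel=.2); peek("p2"); 
    s=look(["blue"])["blue"]
print(manip.current_clock())
E
```

```text
spacer (array([0.372, 0.24 ]), np.float64(0.0295))
gap 0.05952571413281518 F 15.000299513339996
0.03 [ 0.3  0.2 -0.1]; 0.018 [-0.2 -0.1  0.3]; 0.012 [-0.2  0.8  0.2]; 0.009 [-0.1  0.8  0.6]; 0.006 [ 0.2 -0.1 -0.4]; 0.004 [ 0.3  2.2 -0.3]; 0.002 [0.2 0.5 0.4]; blue (array([0.4514, 0.1737]), np.float64(0.0249))
29.05
```

View pics/p2.png

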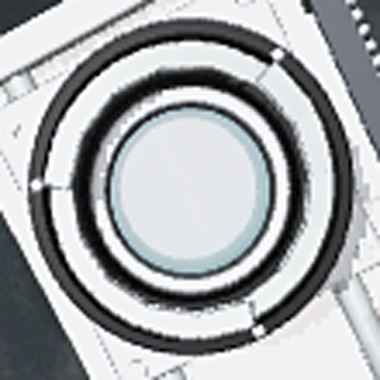

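The spacer lies flat on the lens, concentric in the crop. The blue filter has been knocked to (0.451,0.174), so I'll pick it up there.

```bash
python3 - <<'E'
from h import *
s=look(["blue"])["blue"]; assert abs(s[1]-.0249)<.001
pick(s[0],np.radians(118),.006)
if drop(np.radians(118),.002):
    effector.open_jaws(); manip.sleep(.4); manip.servo_line([*BAR[:2],.22],vel=.2); peek("p3")
    manip.move_pose([.52,.42,.30],down(np.pi/2)); manip.sleep(.2)
    c,im=snap("wrist","w5"); import pickle; pickle.dump(c,open("c5.pkl","wb"))
    a=proj(c,[.469,.425,.045]).astype(int); b=proj(c,[.49,.495,.04]).astype(int); print(a,b)
    def crop(p,r): 
        v=max(p[1],r);u=min(p[0],560-r);print(u-r,v-r,380/2/r);return cv2.resize(im[v-r:v+r,u-r:u+r,::-1],(380,380),interpolation=cv2.INTER_CUBIC)
    cv2.imwrite("pics/m5.png",np.hstack([cv2.resize(cv2.imread("pics/p3.png"),(200,380))*0+cv2.copyMakeBorder(cv2.resize(cv2.imread("pics/p3.png"),(200,200)),0,180,0,0,0),crop((a+b)//2+[0,0],75),]))
print(manip.current_clock())
E
```

```text
blue (array([0.4513, 0.1738]), np.float64(0.0249))
gap 0.059297591869243264 F 15.000189542770386
0.03 [0.4 0.4 0.3]; 0.018 [ 0.1  0.3 -0.4]; 0.012 [-0.4 -0.2 -1.1]; 0.009 [ 1.3 -0.3 -0.3]; 0.006 [ 0.8 -0.6 -0.1]; 0.004 [-0.1 -1.6 -0.3]; 0.002 [-0.3 -0.4  0.4]; [287 127] [349 145]
243 61 2.533333333333333
41.4333
```

View pics/m5.png

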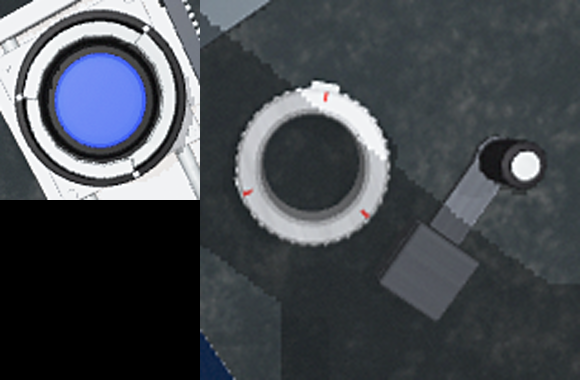

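The filter is flat in the barrel. Ring centre is at crop (312,167) with red marks at (325,97), (247,192) and (365,213). Hub top is centred at (429,272), handle top at (526,165).

```bash
python3 - <<'E'
from h import *
import pickle
c=pickle.load(open("c5.pkl","rb"))
P=lambda x,y,z: pt(c,243+(x-200)/2.5333,61+y/2.5333,z)
M=[P(325,97,.045),P(247,192,.045),P(365,213,.045)]; m=np.mean(M,0)
print("ring",m.round(4),P(312.5,166,.045).round(4),[(np.hypot(*(x-m)[:2]).round(4),np.degrees(np.arctan2(*(x-m)[1::-1])).round(1)) for x in M])
H=P(429,272,.034);T=P(526,165,.062); d=(T-H)[:2]; print("hub",H.round(4),"han",T.round(4),np.hypot(*d),np.degrees(np.arctan2(d[1],d[0])))
C=[P(x,y,.034)[:2] for x,y in [(420,222),(478,262),(437,320),(380,283)]]
for i in range(4): e=C[(i+1)%4]-C[i]; print(np.hypot(*e).round(4),np.degrees(np.arctan2(e[1],e[0])).round(1))
for p,y in (([.468,.425,.028],10),([.468,.425,.2],10),([*BAR[:2],.2],136),([*BAR[:2],.2],16),([*BAR[:2],.11],-70)):
    q=manip.solve_ik(p,down(np.radians(y))); print(y,None if q is None else np.round(q,2))
E
```

```text
ring [0.4692 0.4254 0.045 ] [0.4683 0.4254 0.045 ] [(np.float64(0.0298), np.float64(169.7)), (np.float64(0.0302), np.float64(-70.5)), (np.float64(0.0301), np.float64(50.2))]
hub [0.5164 0.4791 0.034 ] han [0.4672 0.5136 0.062 ] 0.06007539992479928 144.8486685074805
0.0326 56.1
0.0323 -33.2
0.032 -123.0
0.0328 147.8
10 [-0.58  0.69 -0.27  1.72  0.25  0.76 -0.8 ]
10 [-0.53  0.48 -0.34  1.63  0.18  1.06 -0.75]
136 [ 0.55  0.36 -0.67  1.87  0.26  1.    2.14]
16 [ 0.28  0.31 -0.34  1.88  0.12  0.98  0.17]
-70 [-0.    0.41 -0.    1.96  0.    0.77 -1.23]
```

```bash
python3 - <<'E'
from h import *
pick([.4690,.4254],np.radians(10),.028,35)
y=np.radians(142.3); x0,y0,r=BAR
manip.move_pose([x0,y0,r+.12],down(y)); manip.sleep(.3); f0=manip.current_force(); t0=manip.current_wrist_torque()
for h in (40,34,31,29,27,25,24,23,22,21,20,19,18):
    manip.servo_line([x0,y0,r+h/1000],vel=.05); manip.sleep(.05); f=manip.current_force()-f0
    print(h,f.round(1),manip.current_tool_pos()[2].round(4)-r)
    if f[2]>6: break
print(manip.current_clock(),manip.current_finger_gap(),(manip.current_wrist_torque()-t0).round(2))
E
```

```text
gap 0.06494284474649091 F 35.00059247016907
40 [-0.3  0.2 -1.1] 0.0403
34 [-0.9  0.4  0.2] 0.03370000000000001
31 [-0.2  0.2 -0.5] 0.03090000000000001
29 [ 0.1  0.2 -0.5] 0.02890000000000001
27 [ 0.3 -0.1  0.2] 0.026900000000000007
25 [-0.1  0.4  0.3] 0.024900000000000005
24 [-0.4  0.3 -0.9] 0.024000000000000007
23 [-0.4  0.1 -0.3] 0.023000000000000007
22 [ 1.  -0.9 -0.5] 0.022000000000000006
21 [ 0.   0.3 -0.4] 0.021000000000000005
20 [ 0.2 -0.   1. ] 0.02020000000000001
19 [-1.   0.5  6.9] 0.0199
53.3167 0.0650132448909325 [ 0.1   0.34 -0.05]
```

```bash
cat > turn.py <<'E'
from h import *
import sys
y0=np.radians(142.3); x,yy,r=BAR
def turn(a,b,f0,t0,step=.25,tmax=1.2,z0=.0200):
    th=a
    while th<b-1e-6:
        th=min(th+step,b); z=r+max(z0-.00478*th,.0)
        manip.servo_line([x,yy,z],ori=down(y0-th),vel=.0048*.9); manip.sleep(.05)
        f=manip.current_force()-f0; t=manip.current_wrist_torque()-t0
        print(round(th,2),f.round(1),t.round(2),round(manip.current_tool_pos()[2]-r,4),round(manip.current_clock(),1))
        if abs(t[2])>tmax or abs(f[2])>25: print("stop"); break
    return th
E
python3 - <<'E'
from turn import *
turn(0,1.0,np.zeros(3),np.zeros(3))
q=manip.current_q(); print(q.round(2))
E
```

```text
0.25 [-1.4  1.   1.9] [0.14 0.2  0.02] 0.0188 53.8
0.5 [-0.9  0.9  1.3] [ 0.23  0.16 -0.  ] 0.0176 54.2
0.75 [-0.2  0.3  1.8] [ 0.11  0.09 -0.09] 0.0164 54.7
1.0 [ 0.4 -0.   0.6] [0.04 0.   0.01] 0.0152 55.2
[ 0.3   0.44 -0.37  1.95  0.22  0.8   1.29]
```

```bash
python3 - <<'E'
from turn import *
z=np.zeros(3)
turn(1.0,2.6,z,z,step=.4); turn(2.6,3.6,z,z,step=.1,tmax=1.0)
print(manip.current_q().round(2),manip.current_finger_gap())
E
```

```text
1.4 [ 0.7 -0.3  0.6] [ 0.01 -0.08  0.05] 0.0132 55.8
1.8 [ 0.1 -0.4  0.4] [-0.11 -0.1  -0.01] 0.0113 56.5
2.2 [-0.6 -0.   0.1] [-0.12  0.05  0.02] 0.0094 57.1
2.6 [-0.4  0.5 -1.2] [-0.09  0.09  0.02] 0.0074 57.8
2.7 [ 0.6  0.1 -1.3] [-0.13  0.09  0.02] 0.0071 58.1
2.8 [-0.1 -0.9 -0.5] [-0.06  0.07 -0.01] 0.0066 58.4
2.9 [-0.1 -0.4 -0.4] [-0.11  0.14 -0.02] 0.0062 58.7
3.0 [ 0.  -0.5  2.8] [-0.13  0.3  -0.  ] 0.006 59.0
3.1 [-0.8 -1.3  5.2] [-0.19  0.43  0.01] 0.0059 59.3
3.2 [-1.2  0.2  7.3] [-0.09  0.51 -0.  ] 0.0059 59.6
3.3 [-1.5  0.2 11. ] [-0.08  0.69 -0.05] 0.0058 59.9
3.4 [-1.9  0.1 12.4] [ 0.26  0.82 -0.32] 0.0057 60.2
3.5 [-2.3  0.7 14.6] [ 0.38  0.68 -0.44] 0.0056 60.5
3.6 [-2.5  1.3 16.4] [0.02 0.69 0.17] 0.0052 60.8
[-0.19  0.43  0.22  1.97 -0.14  0.75 -1.  ] 0.06516311846476587
```

```bash
python3 - <<'E'
from turn import *
effector.close(55)
z0=.0058
for th in (3.6,3.7,3.8,3.9,4.0):
    manip.servo_line([x,yy,r+z0],ori=down(y0-th),vel=.003); manip.sleep(.15)
    print(th,manip.current_force().round(1),manip.current_wrist_torque().round(2),manip.current_q()[6].round(3),manip.current_finger_gap(),round(manip.current_clock(),1))
    if abs(manip.current_wrist_torque()[2])>1.5: break
# crop seen by wrist cam under the fingers
E
```

```text
3.6 [ 8.5  0.1 -8.7] [ 0.04 -1.64  0.35] -1.0 0.06510298763645073 62.4
3.7 [ 6.5  0.1 -5.6] [-0.3  -1.42 -0.17] -1.087 0.06512544752214681 62.8
3.8 [ 5.7  1.  -5.8] [-0.56 -1.07  0.16] -1.174 0.06501537701399554 63.2
3.9 [-2.1 -0.2  0.2] [-0.48  0.29  0.19] -1.261 0.06529158728592302 63.6
4.0 [-5.   0.4  5.3] [-0.03  1.15  0.45] -1.347 0.0649006537097763 64.0
```

```bash
python3 - <<'E'
from turn import *
print("expect lug",(39.8+142.3-np.degrees(4.0))%120,"tight-ideal", (39.8+142.3-np.degrees(3.4))%120)
effector.open_jaws(); manip.servo_line([x,yy,r+.12],vel=.2)
manip.move_pose([.60,-.03,.30],down(np.pi/2)); manip.sleep(.2)
c,im=snap("wrist","w6"); import pickle; pickle.dump(c,open("c6.pkl","wb"))
z=r+.023; p0=proj(c,[x,yy,z]); 
red=(im[...,0].astype(int)-im[...,1:].max(2)>60).astype(np.uint8)
n,l,st,ce=cv2.connectedComponentsWithStats(red)
Q=[]
for i in range(1,n):
    p=pt(c,*ce[i],z)[:2]
    d=np.hypot(*(p-[x,yy]))
    if st[i,4]>=2 and .024<d<.036: print(st[i,4],ce[i].round(1),d.round(4),np.degrees(np.arctan2(p[1]-yy,p[0]-x)).round(1)); Q.append(p)
print(np.mean(Q,0),manip.current_clock())
u,v=p0.astype(int); ro=60; v=max(v,ro)
cv2.imwrite("pics/p6.png",cv2.resize(im[v-ro:v+ro,u-ro:u+ro,::-1],(420,420),interpolation=cv2.INTER_CUBIC))
E
```

```text
expect lug 72.91688194767073 tight-ideal 107.29434965552014
10 [268.   84.8] 0.0283 -142.5
9 [322.1 109.8] 0.0308 92.6
8 [275.  144.5] 0.0313 -21.4
[ 0.53195352 -0.02360696] 68.1
```

View pics/p6.png

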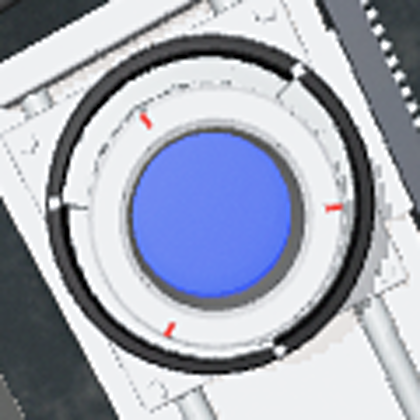

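The red marks show the lugs at about 97°, so the ring turned about 3.58 rad before slipping in the fingers. I'll make one more firm tightening pass to be sure it is tight.

```bash
python3 - <<'E'
from turn import *
x+=.0008; yy+=.0003
manip.move_pose([x,yy,r+.10],down(y0-2.9)); manip.servo_line([x,yy,r+.0065],vel=.12); manip.sleep(.2)
t0=manip.current_wrist_torque(); f0=manip.current_force(); effector.close(60); manip.sleep(.2)
for th in (2.9,3.0,3.1,3.2,3.3,3.4):
    manip.servo_line([x,yy,r+.0065],ori=down(y0-th-.001),vel=.002 if th==2.9 else .004); manip.sleep(.1)
    print(th,(manip.current_force()-f0).round(1),(manip.current_wrist_torque()-t0).round(2),manip.current_tau()[6].round(2))
effector.open_jaws(); manip.servo_line([x,yy,r+.12],vel=.2)
manip.move_pose([.60,-.03,.30],down(np.pi/2)); manip.sleep(.2)
c,im=snap("wrist","w7"); z=r+.023
red=(im[...,0].astype(int)-im[...,1:].max(2)>60).astype(np.uint8)
n,l,st,ce=cv2.connectedComponentsWithStats(red)
for i in range(1,n):
    p=pt(c,*ce[i],z)[:2]; d=np.hypot(*(p-[x,yy]))
    if st[i,4]>=2 and .024<d<.036: print(ce[i].round(1),d.round(4),np.degrees(np.arctan2(p[1]-yy,p[0]-x)).round(1))
# look at crank
manip.move_pose([.52,.42,.30],down(np.pi/2)); manip.sleep(.2)
c,im=snap("wrist","w8"); import pickle; pickle.dump(c,open("c8.pkl","wb"))
old=cv2.imread("pics/w5.png")[:,:,::-1]; d=cv2.absdiff(old,im).max(2)[100:250,290:420]; print("crank region diff",(d>40).sum(),manip.current_clock())
E
```

```text
2.9 [ 2.2 -1.  -0.7] [-0.22 -0.39  0.16] -0.08
3.0 [ 2.6 -0.2  1.5] [-0.14 -0.42  1.24] -1.23
3.1 [-0.1 -0.5  6.2] [-0.39 -0.15  0.92] -0.88
3.2 [-0.9 -1.2  7.3] [-0.45  0.12  1.06] -1.0
3.3 [-1.9 -0.8  8.8] [-0.36  0.13  0.43] -0.4
3.4 [-2.2 -0.4 11.2] [-0.4   0.46  0.01] 0.02
[269.9  85. ] 0.0281 -145.6
[322.5 111.5] 0.0308 91.5
[274.2 145. ] 0.0313 -23.3
crank region diff 951 79.3583
```

```bash
python3 - <<'E'
from h import *
import pickle
for n in ("w5","w8"):
    c=pickle.load(open("c5.pkl" if n=="w5" else "c8.pkl","rb")); im=cv2.imread(f"pics/{n}.png"); g=im.max(2)
    k,l,st,ce=cv2.connectedComponentsWithStats((g>180).astype(np.uint8))
    for i in range(1,k):
        if 60<st[i,4]<250 and 300<ce[i][0]<460 and ce[i][1]<255: print(n,st[i],ce[i].round(1),pt(c,*ce[i],.062).round(4))
a=cv2.imread("pics/w8.png")[70:250,280:460]; cv2.imwrite("pics/m8.png",cv2.resize(a,(540,540),interpolation=cv2.INTER_CUBIC))
E
```

```text
w5 [366 121  11  11  97] [371.1 125.9] [0.467 0.513 0.062]
w5 [364 237  28  24 194] [377.6 249. ] [0.6055 0.5296 0.062 ]
w8 [366 121  11  11  97] [371.1 125.9] [0.467 0.513 0.062]
w8 [364 237  29  23 196] [377.8 248.8] [0.6054 0.5298 0.062 ]
```

View pics/m8.png

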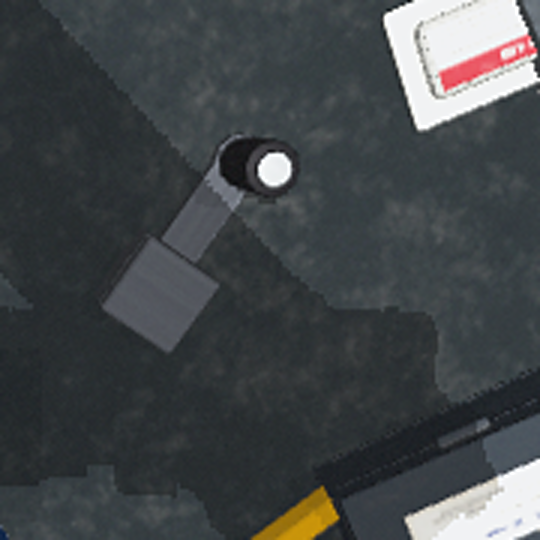

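The crank hasn't moved: hub centre at crop (160,295), handle top (274,170). Next I'll measure the shaft from straight above.

```bash
python3 - <<'E'
from h import *
import pickle
E0=np.array([.561,.087])
for dx,dy in ((0,0),(-.03,.03),(.0,-.06)):
    p=E0+[.0745+dx,dy]
    manip.move_pose([*p,.32],down(np.pi/2)); manip.sleep(.3)
    c,im=snap("wrist",f"sh{dx}{dy}"); g=im.astype(int); sat=np.ptp(g,axis=2)
    u,v=proj(c,[*E0,.158]).astype(int); r=45
    v0,u0=max(v-r,0),u-r
    m=((sat<45)&(g.max(2)>110))[v0:v+r,u0:u+r].astype(np.uint8)
    m=cv2.morphologyEx(m,cv2.MORPH_OPEN,np.ones((3,3)))
    n,l,st,ce=cv2.connectedComponentsWithStats(m)
    i=l[v-v0-8:v-v0+8,u-u0-8:u-u0+8].max() 
    i=np.bincount(l[v-v0-18:v-v0+18,u-u0-18:u-u0+18].ravel())[1:].argmax()+1
    k=cv2.findContours((l==i).astype(np.uint8),cv2.RETR_EXTERNAL,cv2.CHAIN_APPROX_NONE)[0][0]
    h=cv2.convexHull(k).reshape(-1,2)+[u0,v0]
    s,R_=fitcirc(c,h,.158); P=np.array([pt(c,a,b,.158)[:2] for a,b in h])
    # robust refit
    for _ in range(5):
        res=np.abs(np.hypot(*(P-s).T)-R_); kk=res<max(.0008,np.median(res)*2); s,R_=fitcirc(c,h[kk],.158)
    print(len(h),kk.sum(),s.round(4),R_.round(4),st[i],(u,v))
cv2.imwrite("pics/shall.png",np.hstack([cv2.resize(cv2.imread(f"pics/sh{a}.png")[60:220,200:360] if 0 else cv2.imread(f"pics/sh{a}.png")[:240,180:420],(260,260)) for a in ("00","-0.030.03","0.0-0.06")]))
print(manip.current_clock())
E
```

```text
18 18 [0.5609 0.0857] 0.016 [  25   25   38   40 1206] (np.int64(280), np.int64(106))
24 24 [0.5606 0.0858] 0.016 [  26   27   37   38 1091] (np.int64(247), np.int64(141))
23 23 [0.5608 0.0853] 0.0161 [  25   25   38   40 1173] (np.int64(351), np.int64(106))
82.4917
```

```bash
cat > crank.py <<'E'
from h import *
SH=np.array([.5608,.0856]); G0=np.radians(-62.9)
def fit(xy,yaw,f0,lo=.1665):
    for z in (.195,.186,.183,.180,.177,.174,.171,.169,.168,lo):
        manip.servo_line([*xy,z],ori=down(yaw),vel=.05); manip.sleep(.05); f=manip.current_force()-f0
        print(z,f.round(1),end="; ")
        if f[2]>8: print("contact"); return z
    return 0
E
python3 - <<'E'
from crank import *
for y in (-62.9,117.1,-152.9):
    q=manip.solve_ik([*SH,.17],down(np.radians(y))); print(y,None if q is None else q.round(2))
pick([.5164,.4791],np.radians(56),.010,30)
manip.move_pose([*SH,.25],down(G0)); manip.sleep(.3); f0=manip.current_force(); print(f0)
print(fit(SH,G0,f0),manip.current_finger_gap(),manip.current_wrist_torque().round(2),manip.current_clock())
E
```

```text
-62.9 [-0.42  0.39  0.27  1.84 -0.13  0.93 -1.18]
117.1 [ 0.    0.4  -0.25  1.82  0.12  0.94  1.74]
-152.9 [-1.09  0.84  1.36  1.86 -0.88  1.22 -2.11]
gap 0.03403504138470541 F 29.99197809956968
[ 0.74781571  0.54157513 -2.16042632]
0.195 [-0.2  0.1 -0.5]; 0.186 [-0.3 -0.6 -0.3]; 0.183 [-2.8 -1.9  4.5]; 0.18 [-2.4 -1.2  3.9]; 0.177 [-2.3 -1.3  3. ]; 0.174 [-4.  -1.   7.9]; 0.171 [-5.8 -1.4 12.6]; contact
0.171 0.03368657354437045 [-0.26  1.23  0.16] 92.3667
```

```bash
python3 - <<'E'
from crank import *
f0=np.array([.75,.54,-2.16])
manip.servo_line([*SH,.174],vel=.05); print((manip.current_force()-f0).round(1))
xy=SH.copy()
for i in range(4):
    f=manip.current_force()-f0
    if np.hypot(f[0],f[1])<1: break
    xy=xy+.0006*f[:2]/np.hypot(f[0],f[1])
    manip.servo_line([*xy,.174],vel=.02); manip.sleep(.1); print(xy.round(4),(manip.current_force()-f0).round(1))
for z in (.172,.170,.169,.168,.167):
    manip.servo_line([*xy,z],vel=.04); manip.sleep(.05); f=manip.current_force()-f0; print(z,f.round(1),manip.current_wrist_torque().round(2))
    if f[2]>12: break
E
```

```text
[ 0.9  0.1 -5.5]
0.172 [-4.5 -1.5  7.3] [-0.19  1.19  0.15]
0.17 [-7.4 -0.6 13.1] [-0.29  1.69  0.17]
```

```bash
python3 - <<'E'
from crank import *
f0=np.array([.75,.54,-2.16])
best=None
for dx,dy in ((-.0012,0),(-.0024,0),(0,.0012),(0,-.0012),(.0012,0)):
    xy=SH+[dx,dy]
    manip.servo_line([*SH,.177],vel=.05); manip.servo_line([*xy,.177],vel=.02); a=manip.current_force()-f0
    manip.servo_line([*xy,.173],vel=.03); manip.sleep(.05); b=manip.current_force()-f0
    print((dx,dy),a.round(1),b.round(1),manip.current_wrist_torque().round(2))
    if b[2]<3:
        for z in (.171,.1695,.168):
            manip.servo_line([*xy,z],vel=.04); manip.sleep(.05); f=manip.current_force()-f0; print(z,f.round(1))
            if f[2]>10: break
        else: break
print(manip.current_clock())
E
```

```text
(-0.0012, 0) [ 4.7  0.3 -9.8] [-0.1 -0.7  7.9] [-0.19  0.1   0.12]
(-0.0024, 0) [ 6.8 -0.9 -6.2] [ 4.1 -1.1  5.7] [-0.16 -1.05  0.16]
(0, 0.0012) [ 2.8 -3.6 -4.3] [-0.6 -6.1  8. ] [-1.21  0.25  0.12]
(0, -0.0012) [ 2.9  1.  -4.2] [-2.5  1.8  7.8] [0.44 0.57 0.18]
(0.0012, 0) [-4.4  1.7 -0. ] [-7.1  0.3  6.4] [0.15 1.56 0.16]
97.4417
```

```bash
python3 - <<'E'
from crank import *
f0=np.array([.75,.54,-2.16]); xy=SH+[-.0012,0]
manip.servo_line([*xy,.175],vel=.03)
for d in (0,2,4,6,8,10):
    manip.servo_line([*xy,.175],ori=down(G0+np.radians(d)),vel=.003); manip.sleep(.1); a=manip.current_force()-f0; ta=manip.current_wrist_torque()
    manip.servo_line([*xy,.173],vel=.03); manip.sleep(.1); b=manip.current_force()-f0; tb=manip.current_wrist_torque()
    print(d,a.round(1),ta.round(2),b.round(1),tb.round(2),manip.current_tool_pos()[2].round(4))
    if b[2]<2: break
E
```

```text
0 [ 5.5  1.4 -9. ] [ 0.2  -1.04  0.16] [-0.3 -0.   8.8] [0.08 0.02 0.09] 0.1742
2 [ 6.1  0.7 -1.7] [ 0.15 -1.31  0.04] [5.4 0.6 1.6] [ 0.1  -1.1   0.03] 0.1731
```

```bash
python3 - <<'E'
from crank import *
f0=np.array([.75,.54,-2.16])
xy=SH+[-.0003,0]; yaw=G0+np.radians(4)
manip.servo_line([*xy,.173],ori=down(yaw),vel=.003); manip.sleep(.1); print((manip.current_force()-f0).round(1))
for z in (.171,.1695,.168,.1665,.165,.1635):
    manip.servo_line([*xy,z],vel=.04); manip.sleep(.1); f=manip.current_force()-f0
    print(z,f.round(1),manip.current_wrist_torque().round(2),manip.current_tool_pos()[2].round(4))
    if f[2]>12: break
print(manip.current_clock())
E
```

```text
[2.4 0.4 1.3]
0.171 [2.9 0.6 0.8] [ 0.1  -0.8   0.07] 0.1707
0.1695 [2.8 0.7 0.2] [ 0.05 -0.68  0.01] 0.1694
0.168 [1.9 0.1 1.8] [ 0.07 -0.45  0.  ] 0.168
0.1665 [-2.6 -0.8 12.1] [-0.01  0.41  0.06] 0.1678
101.6083
```

```bash
python3 - <<'E'
from crank import *
xy=SH+[-.0003,0]; yaw=G0+np.radians(4)
manip.servo_line([*xy,.168],vel=.04)
for a in (.3,.8,1.3):
    t=manip.current_clock(); manip.servo_line([*xy,.168],ori=down(yaw+a)); print(a,manip.current_clock()-t,manip.current_force().round(1),manip.current_wrist_torque().round(2),manip.current_tool_pos().round(4))
E
```

```text
0.3 0.45000000000000284 [ 0.8 -0.   2. ] [-0.04 -0.19 -0.02] [0.5603 0.0855 0.1679]
0.8 0.6499999999999915 [0.6 0.8 2. ] [ 0.28 -0.07 -0.12] [0.5602 0.0858 0.1679]
1.3 0.6500000000000057 [-0.2  1.5  2.5] [ 0.31  0.25 -0.11] [0.56   0.0858 0.1679]
```

```bash
cat >> crank.py <<'E'
XY=SH+[-.0003,0]; Y0=G0+np.radians(4); Z=.168
def regrasp(yaw_from):
    effector.open_jaws(); manip.servo_line([*XY,.240],vel=.25)
    manip.move_pose([*XY,.240],down(yaw_from-np.pi/2)); manip.move_pose([*XY,.240],down(yaw_from-np.pi))
    manip.servo_line([*XY,Z],vel=.2); effector.close(30)
def stroke(angles,guard=.7):
    for a in angles:
        manip.servo_line([*XY,Z],ori=down(Y0+a)); t=manip.current_wrist_torque()
        if abs(t[2])>guard: print("guard",a,t.round(2)); return a
    print(a,manip.current_force().round(1),t.round(2),manip.current_finger_gap(),round(manip.current_clock(),1)); return a
E
python3 - <<'E'
from crank import *
stroke([1.9,2.5,np.pi])
regrasp(Y0+np.pi); print(manip.current_force().round(1),manip.current_finger_gap())
stroke([.6,1.2,1.8,2.4,np.pi])
E
```

```text
3.141592653589793 [-4.5  0.8  4.9] [ 0.18  1.15 -0.14] 0.033843862541293845 105.9
[-0.3  0.7 -1.1] 0.03386035120001984
3.141592653589793 [-5.4  0.3  5.3] [ 0.12  1.27 -0.16] 0.034225990483881266 115.4
```

```bash
python3 - <<'E'
from crank import *
for i in range(3):
    regrasp(Y0+np.pi); print(manip.current_finger_gap())
    if stroke([.6,1.2,1.8,2.4,np.pi])<3: break
E
```

```text
0.033666597880169354
3.141592653589793 [-5.  -0.4  4.2] [ 0.16  1.42 -0.1 ] 0.0340398186303442 124.9
0.03376448988254626
3.141592653589793 [-5.3  0.7  5.6] [ 0.03  1.31 -0.15] 0.034329483991336875 134.3
0.03428923797664922
3.141592653589793 [-6.1 -0.2  5.2] [ 0.07  1.35 -0.09] 0.0343223385179118 143.8
```

```bash
python3 - <<'E'
from crank import *
regrasp(Y0+np.pi)
stroke([.6,1.2,1.8,2.3])
for a in np.arange(2.45,3.5,.12):
    manip.servo_line([*XY,Z],ori=down(Y0+a)); manip.sleep(.1); t=manip.current_wrist_torque(); print(round(a,2),t.round(2),manip.current_q()[6].round(2))
    if t[2]<-.6: break
print(manip.current_clock())
E
```

```text
2.3 [-5.9  0.8  4.3] [ 0.09  1.24 -0.14] 0.03490186765008122 152.2
2.45 [0.13 1.22 0.03] 0.85
2.57 [ 0.09  1.25 -0.06] 0.96
2.69 [ 0.03  1.24 -0.03] 1.06
2.81 [ 0.05  1.27 -0.08] 1.17
2.93 [-0.01  1.31 -0.03] 1.27
3.05 [-0.    1.28  0.02] 1.38
3.17 [-0.03  1.3  -0.05] 1.48
3.29 [-0.06  1.37 -0.06] 1.59
3.41 [-0.03  1.29 -0.28] 1.69
155.5333
```

```bash
python3 - <<'E'
from crank import *
for a in np.arange(3.5,3.9,.1):
    manip.servo_line([*XY,Z],ori=down(Y0+a)); manip.sleep(.15); t=manip.current_wrist_torque(); print(round(a,2),t.round(2),manip.current_q()[6].round(2))
    if t[2]<-.5: break
manip.servo_line([*XY,Z],ori=down(Y0+a-.1)); manip.sleep(.2); f0=manip.current_force(); print(f0.round(1))
for z in (.175,.185,.20,.26):
    manip.servo_line([*XY,z],vel=.08); print(z,manip.current_force().round(1))
snap("side","d9"); c,im=snap("scene","s9")
print(manip.current_clock(),manip.current_finger_gap())
cv2.imwrite("pics/m9.png",np.hstack([cv2.resize(im[110:240,190:350,::-1],(400,325),interpolation=cv2.INTER_CUBIC),cv2.resize(cv2.imread("pics/d9.png")[170:300,260:420],(400,325),interpolation=cv2.INTER_CUBIC)]))
E
```

```text
3.5 [ 0.08  1.38 -0.73] 1.77
[-5.5 -1.2  6.1]
0.175 [-1.4  1.  -9.9]
0.185 [-0.2 -1.3 -2.3]
0.2 [ 0.4  0.1 -1.8]
0.26 [ 0.7 -0.2 -1.4]
158.25 0.034576626778105544
```

View pics/m9.png

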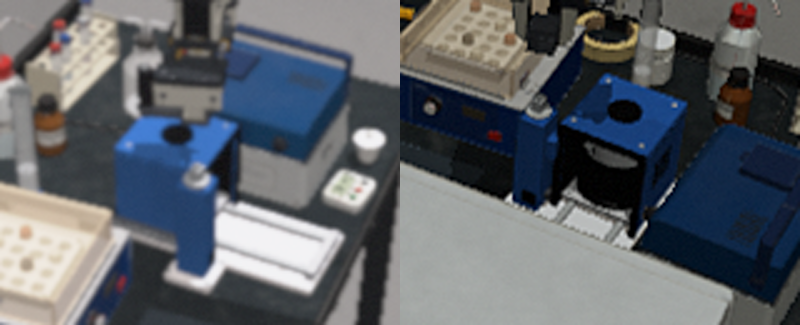

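The carriage is inside the chamber at its stop and the shaft is bare, so the crank is in the gripper. I'll lay it down.

```bash
python3 - <<'E'
from crank import *
X=[.5164,.4791]
manip.servo_line([*XY,.30],vel=.2)
manip.move_pose([*X,.15],down(np.radians(56))); manip.sleep(.2); f0=manip.current_force()
for z in (.04,.02,.014,.012,.0105,.0095,.0085,.0075):
    manip.servo_line([*X,z],vel=.08); manip.sleep(.05); f=manip.current_force()-f0; print(z,f.round(1),end=";")
    if f[2]>3: break
effector.open_jaws(); manip.sleep(.3); manip.servo_line([*X,.15],vel=.15)
manip.move_pose([.52,.42,.30],down(np.pi/2)); manip.sleep(.2)
c,im=snap("wrist","w10"); g=im.max(2)
k,l,st,ce=cv2.connectedComponentsWithStats((g>180).astype(np.uint8))
e=[.5164+.0497,.4791-.0335,.062]; print("\nexp handle",proj(c,e).round(1))
for i in range(1,k):
    if 40<st[i,4]<250 and abs(ce[i]-proj(c,e)).max()<40: print(st[i],ce[i].round(1),pt(c,*ce[i],.062).round(4))
print(manip.current_clock(),manip.current_finger_gap())
E
```

```text
0.04 [-1.2 -0.  -0.2];0.02 [-0.2  0.2  0.4];0.014 [ 0.8 -0.2 -0.4];0.012 [-0.4  0.8 -0.8];0.0105 [0.1 0.7 1. ];0.0095 [-1.6 -0.4  4.1];
exp handle [304.6 219.4]
167.0667 0.09164520616732996
```

```bash
python3 - <<'E'
from h import *
import pickle
c=viewer.get_calibration("wrist"); g=cv2.imread("pics/w10.png").max(2)
for th in (90,120,150):
    k,l,st,ce=cv2.connectedComponentsWithStats((g>th).astype(np.uint8))
    for i in range(1,k):
        if 40<st[i,4]<250 and abs(ce[i]-[304,219]).max()<45: print(th,st[i],ce[i].round(1),pt(c,*ce[i],.062).round(4))
E
```

```text
90 [297 214  11  11  85] [302.1 219.2] [0.5662 0.443  0.062 ]
120 [298 215  10   9  74] [302.2 219.1] [0.5661 0.4432 0.062 ]
150 [298 215   9   9  67] [302.  219.1] [0.5661 0.4429 0.062 ]
```

The handle top is round and within 3 mm of where it should be at 62 mm height, so the crank lies flat with its handle up.

```bash
python3 -c "
from h import *
print(manip.hand_in())"
```

```text
the job is handed in; nothing more can be done
None
```

I handed the job in at about 167 s; the hand-in call returned no verdict. Lens, spacer and the only filter laid out (blue) are in the barrel, the ring is tight, the carriage is at its stop in the chamber, and the crank lies flat on the bench, handle up.

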